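Fish a spacer out of a heat sink with a hooked pick

ROBOT

A 6-joint arm with a two-finger parallel gripper is mounted at the origin on a cart in front of the work surface, level with it; the furniture and walls round the work are solid. World frame = base frame: x ahead of the robot, y to its left, z up, the work surface at z = 0. Lengths are in m, angles in degrees, forces in N, time in s.
With the tool pointing down it reaches from about 0.25 to 0.725 m from the base axis. Payload 9.7 kg.
Tool frame: the origin (TCP) lies at the very end of the fingers, on their centre line; the grasp point (between the pads) lies 19 mm behind it; z points along the fingers, y is the direction in which the jaws open and shut (so a half turn about z gives the same grasp; the last joint's range is limited). The gripper opens to 85 mm and grips with 20 to 120 N. Pads are 22 mm wide; open, the fingers measure 114 mm over their backs; the gripper's body (76 mm by 85 mm) begins 54 mm behind the grasp point. The pads swing forward as they close: fully open they stand 13 mm farther back than shut.
Start: joints at [75.974, 4.979, 10.078, 95.1, 0, 90], TCP at [0.133, 0.534, 0.231] pointing down, gripper open.
Joint ranges: [-179.16, 179.16], [-48.56, 103.87], [-65.8, 70.77], [-126.05, 130.52], [-82.76, 87.17], [-180, 180]. Speed limits (degrees/s): [127.2, 127.2, 147.25, 180, 180, 180].

INTERFACE

Orientations are given as [roll, pitch, yaw] about the fixed x, y, z axes, in that order (R = Rz(yaw) Ry(pitch) Rx(roll)).
In Python, from workcell import bot, camera, ticket gives the robot as it stands.
- The arm moves only by the shell command python3 -m jog 'ROWS' [FORCE]. ROWS is a JSON object of lists of equal length, an entry for each row: "turn": the turn, a rotation vector about the world's x, y, z each as a share of 8 degrees, from -1 to 1, a list of three; "delta_pos": the shift along the world's x, y, z each as a share of 50 mm, from -1 to 1, a list of three; "hand": the opening, from -1 (shut) to 1 (fully open). A call has exactly 10 rows; each row shifts and turns the commanded pose from where the row before left it; what a row does not reach is not made up. A row lasts 1/10 s, in which the tool goes at most 50 mm and 8.59 degrees, less where a joint would pass 70% of its speed; a pose out of reach is approached as far as the arm can. A call with a number of a shift or a turn outside -1 to 1 is refused whole. A call with a gripper value outside its range is refused whole. The fingers move at their own pace and stop on an object; FORCE is the grip in N (left out, the last holds). Time passes only in rows, so rows that do not move let the fingers close, or fill a call up. It gives the time, the measured TCP pose, the force and the opening at its end, in the units of the state.
- bot.get_obs(): the state, without advancing time (a new reading comes with each control period).
- camera(name): name is "side" or "top" or "wrist"; returns a dict with "frame" (400x640x3 uint8, red, green, blue), "range_z" (400x640 float32, m along the optical axis (not along the pixel's ray), 0 where there is no reading), "fx", "fy", "cx", "cy" (pixels), "k1" (the pictures are not rectified: a ray, as slopes to the right and down, at radius r is drawn at 1 + k1 r^2 times it, then the intrinsics apply), "extrinsics" (4x4, takes a point from world to camera coordinates); the wrist camera has in their place "mount" (4x4, takes a point from camera to tool coordinates, whose origin is the TCP and whose axes are the flange's). Camera axes: x right, y up, looking along -z (the intrinsics and any distortion apply to the point x, -y, -z); pixel columns grow to the right and rows downward; lengths in m; the calibration is good to about 2 mm. A picture is of the moment at which its call begins: read the wrist's pose just before it.
- ticket.job_done(): hands the job in, once; it reports no verdict.
The state is a dict: "time": time; "q": joint angles; "qd": joint speeds; "joint_efforts": joint torques, N m; "ee_pos": TCP position; "tcp_rot": TCP orientation; "wrist_force": force on the tool from outside, world axes, zero at the start; "torque": the same for the moment, N m; "opening": finger opening in m.
Only numpy, scipy, OpenCV 4.12 (cv2) and the standard library are available. Lean on these libraries where they do the work, as an engineer would, in place of code of your own. Each camera call takes 0.05 s, during which the arm holds its last target.

TASK

Two brass spacers have slipped between the upright fins of the heat sink. Take the hooked pick, lower its hook behind the long rectangular spacer bar and drag the bar along the bench out of the open front of its channel until all of it lies on the open bench just in front of the heat sink; do not touch the bar with the gripper, and leave the round spacer where it is. Then set the pick down standing on its handle as you found it, its hook clear of the fins.

Things in the scene. Friction and masses are not known exactly. Their poses are not given: they have to be found in the camera images.
- hook_pick: Loose hooked pick, 0.12 kg, standing on its handle. Origin: at handle-underside level below the middle of the hook; x from handle to hook, z up. Black block handle x -191 to -105 mm, 20 wide, 34 high; grip its 20 mm width from above, middle x = -148. Steel shank 5 thick at z 24 to 29 runs to the hook: a blade 10 wide (y), 4 thick (x), turned down to z = 1. Spacers pass under the shank.
- spacer_bar: Loose plain brass bar, 36 long (x) x 14 wide (y) x 12 high, 0.05 kg, two dark screw holes on top, lying on the bench in one of the two outer channels of the heat sink, about along the channel. Origin: centre of its underside; x along its length, towards the back of the channel; z up.
- heat_sink: Fixed aluminium heat sink. Four upright fins 46 high, 3 thick, 90 long make three channels 22 wide centred at y = -25, 0, +25 mm, open at top and front, the bench their floor; a back plate 7 thick, 108 wide closes them at x = 90. Origin: on the bench, midway between the fins' front edges; x into the channels (roughly away from the robot), y left across them, z up.
- round_spacer: Loose brass round spacer, 16 mm across and 14 high, standing upright on the bench in the other outer channel; it is to stay there. Origin: centre of its underside.

How it is judged (in metres and radians):
On the way:
1. the hook is lowered behind the bar while the bar is still in its channel (x of hook_pick in the frame of spacer_bar between 0.017 and 0.05 m and y of hook_pick in the frame of spacer_bar between -0.014 and 0.014 m and z of hook_pick in the frame of spacer_bar below 0.01 m and x of spacer_bar in the frame of heat_sink above 0.02 m), for 0.1 s.
At the end, for the whole second after the job is handed in: The bar lies flat and at rest on the bench wholly before the fins: centre 18 to 200 mm in front of the fin edges, within 120 mm sideways of the heat sink's middle. The pick stands released, at rest, on its handle on the bench (tilt under 10 degrees), its hook in front of the fin edges (x of spacer_bar in the frame of heat_sink between -0.2 and -0.018 m and y of spacer_bar in the frame of heat_sink between -0.12 and 0.12 m and height (world z) of spacer_bar below 0.006 m and angle between spacer_bar's own z axis and vertical below 0.2 rad and linear speed of each of spacer_bar, hook_pick below 0.02 m/s and x of hook_pick in the frame of heat_sink below 0 m and height (world z) of hook_pick below 0.008 m and angle between hook_pick's own z axis and vertical below 0.17 rad); the robot touches nothing.
It fails at once if the gripper touches the bar (contact force between the arm and spacer_bar above 0.3 N).
It fails at once if the fingers touch the bar (contact force between the fingers and spacer_bar above 0.3 N).
It fails at once if the round spacer is moved more than 15 mm (distance of round_spacer from where it was at the start of the episode above 0.015 m).
It also fails if it takes over 42 s, if anything falls off the work surface, if the arm or the gripper's body presses on something with over 40 N, if the wrist force passes 120 N, or if a joint passes its speed limit or range.

## Working session

There is one attempt and no reset: what is moved stays moved. The work goes in short steps, Python scripts to look and compute and a shell command to move; the robot and the scene stay as the last step left them, time stands still between calls to the robot, and variables do not carry over. Pictures are saved under pics/ and viewed, and the job is handed in when it is done.

```bash
mkdir -p pics; ls; cat > h.py <<'E'
import numpy as np, cv2
from workcell import bot, camera, ticket
from scipy.spatial.transform import Rotation as R
def shot(n,f):
    o=bot.get_obs(); c=camera(n); cv2.imwrite(f'pics/{f}.png',c['frame'][:,:,::-1]); np.savez(f'pics/{f}.npz',**c,ee=o['ee_pos'],rot=o['tcp_rot']); return c
def load(f): return np.load(f'pics/{f}.npz')
def cam2world(c):
    if 'extrinsics' in c: return np.linalg.inv(c['extrinsics'])
    T=np.eye(4);T[:3,:3]=R.from_euler('xyz',c['rot'],degrees=True).as_matrix();T[:3,3]=c['ee'];return T@c['mount']
def rays(c,uv):
    uv=np.atleast_2d(uv).astype(float)
    K=np.array([[c['fx'],0,c['cx']],[0,c['fy'],c['cy']],[0,0,1]],float)
    p=cv2.undistortPoints(uv[:,None],K,np.array([float(c['k1']),0,0,0]))[:,0]
    d=np.c_[p[:,0],-p[:,1],-np.ones(len(p))]
    T=cam2world(c); return T[:3,3],d@T[:3,:3].T
def onplane(c,uv,z):
    o,d=rays(c,uv); return o+d*((z-o[2])/d[:,2])[:,None]
def depthpt(c,uv):
    o,d=rays(c,uv); uv=np.atleast_2d(uv).astype(int); return o+d*c['range_z'][uv[:,1],uv[:,0]][:,None]
E
python3 - <<'E'
from h import *
for n in('top','side','wrist'):shot(n,n+'0')
o=bot.get_obs();print({k:np.round(v,3) for k,v in o.items()})
c=load('top0');print(c['extrinsics'],c['k1'],c['fx'])
E
```

```text
pics
{'time': np.float64(0.15), 'q': array([ 7.5973e+01,  5.0040e+00,  1.0045e+01,  9.5101e+01, -3.0000e-03,
        9.0001e+01]), 'qd': array([ 0.015, -0.19 ,  0.169, -0.012,  0.015, -0.064]), 'joint_efforts': array([-1.0000e-03, -5.2076e+01,  4.6505e+01,  1.4000e-02, -0.0000e+00,
        0.0000e+00]), 'ee_pos': array([0.133, 0.533, 0.231]), 'tcp_rot': array([-1.79939e+02,  3.00000e-03,  1.65972e+02]), 'wrist_force': array([-0.384,  0.581, -0.03 ]), 'torque': array([0.078, 0.017, 0.038]), 'opening': np.float64(0.085)}
[[ 0.00490578 -0.99998593  0.00201922 -0.08761957]
 [ 0.98888158  0.00515139  0.14861591 -0.59918387]
 [-0.14862422  0.00126769  0.98889293 -0.98368092]
 [ 0.          0.          0.          1.        ]] -0.009774897722518017 470.91403572552906
```

View pics/top0.png

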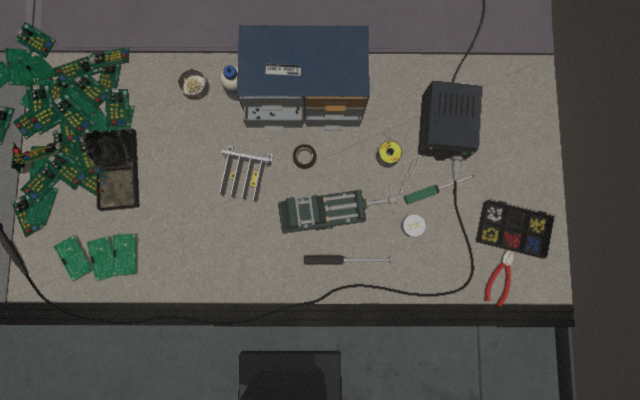

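View pics/side0.png

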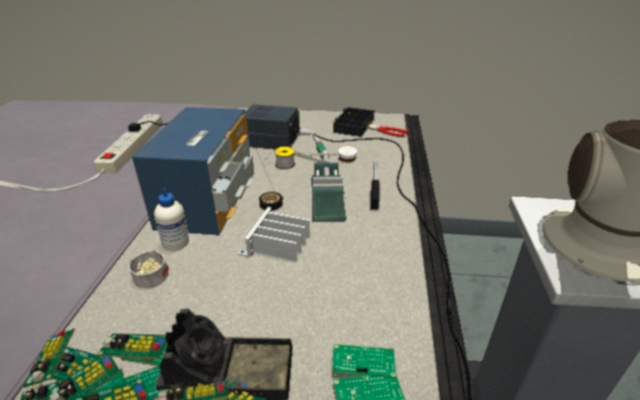

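View pics/wrist0.png

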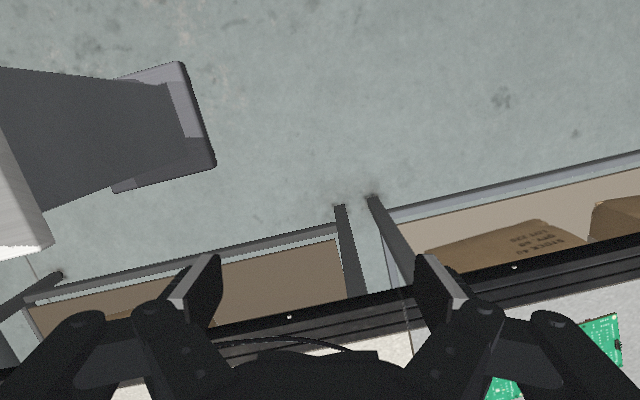

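```bash
python3 - <<'E'
from h import *
c=load('top0');f=c['frame'][:,:,::-1]
a=cv2.resize(f[140:210,210:285],None,fx=8,fy=8,interpolation=cv2.INTER_CUBIC)
b=cv2.resize(f[240:280,295:400],None,fx=7,fy=7,interpolation=cv2.INTER_CUBIC)
cv2.imwrite('pics/za.png',a);cv2.imwrite('pics/zb.png',b)
c=load('side0');f=c['frame'][:,:,::-1]
cv2.imwrite('pics/zc.png',cv2.resize(f[150:260,230:390],None,fx=5,fy=5,interpolation=cv2.INTER_CUBIC))
E
```

```text
(no output)
```

View pics/za.png

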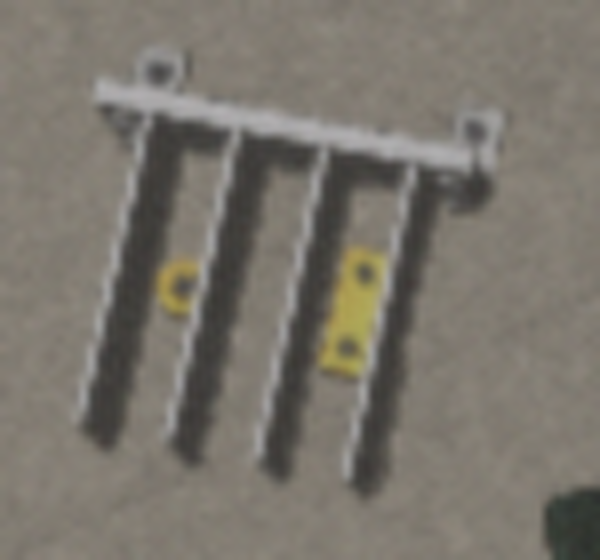

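View pics/zb.png

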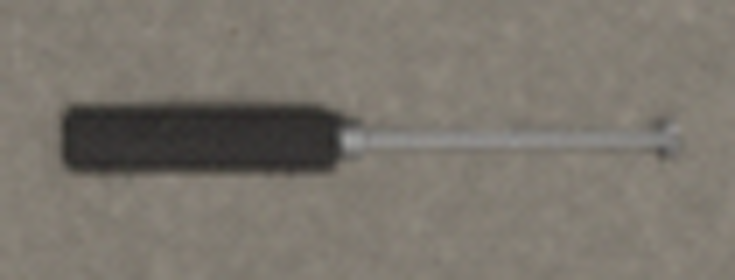

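View pics/zc.png

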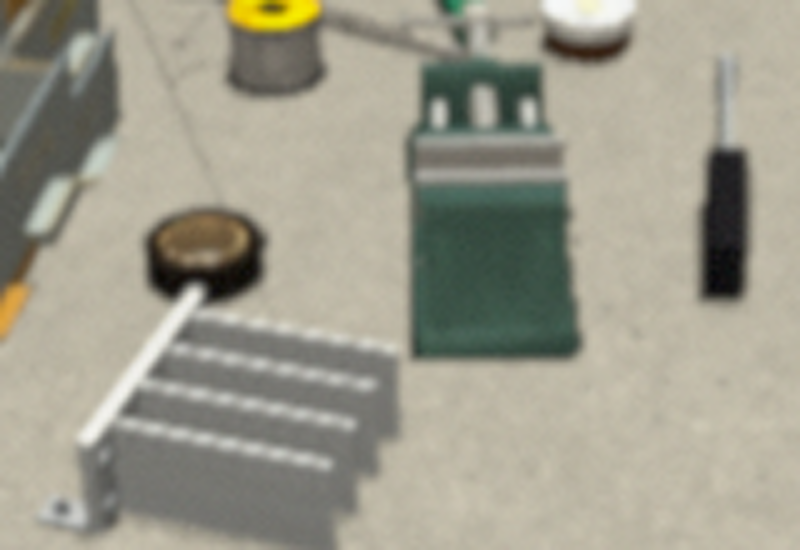

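```bash
python3 - <<'E'
from h import *
c=load('top0')
def A(p): return (np.array(p,float)+.5)/8-.5+[210,140]
def B(p): return (np.array(p,float)+.5)/7-.5+[295,240]
F=onplane(c,A([(83,425),(172,445),(262,462),(350,480)]),.046)
K=onplane(c,A([(148,115),(237,130),(323,148),(412,165)]),.046)
print(F[:,:2],K[:,:2]); d=(K-F).mean(0);yaw=np.arctan2(d[1],d[0]);print('len',np.hypot(*d[:2]),'yaw',np.degrees(yaw),'spacing',np.linalg.norm(np.diff(F,axis=0),axis=1))
e=F[0]-F[-1];print('yaw from front',np.degrees(np.arctan2(-e[0],e[1])))
O=F.mean(0);print('O',O)
H=onplane(c,A([(365,272),(347,347)]),.012);print('holes',H)
C=onplane(c,A([(348,250),(385,255),(360,375),(322,370)]),.012);print(C)
rd=onplane(c,A([(182,287)]),.014)
M=np.array([[np.cos(yaw),np.sin(yaw)],[-np.sin(yaw),np.cos(yaw)]])
for n,X in(('holes',H),('cor',C),('rd',rd)):print(n,np.round((X[:,:2]-O[:2])@M.T,4))
# pick
P=onplane(c,B([(63,138),(340,138)]),.034);S=onplane(c,B([(350,138),(675,137),]),.029)
print('pick',P,S,depthpt(c,B([(200,138),(300,120),(200,250)])))
E
```

```text
[[0.61949805 0.12437072]
 [0.6140803  0.09984313]
 [0.60950285 0.07510872]
 [0.60465291 0.05095009]] [[0.70667796 0.10943126]
 [0.70253796 0.08464832]
 [0.69754888 0.06070715]
 [0.692856   0.03598065]]
len 0.08922062738934877 yaw -9.598116468132533 spacing [0.02511882 0.0251544  0.02464065]
yaw from front -11.430699801654624
O [0.61193353 0.08756816 0.046     ]
holes [[0.66982813 0.05264719 0.012     ]
 [0.64809822 0.0572301  0.012     ]]
[[0.67619458 0.05764075 0.012     ]
 [0.6747955  0.04707337 0.012     ]
 [0.64004848 0.05334839 0.012     ]
 [0.64143215 0.0641493  0.012     ]]
holes [[ 0.0629 -0.0248]
 [ 0.0407 -0.0239]]
cor [[ 0.0684 -0.0188]
 [ 0.0687 -0.0294]
 [ 0.0334 -0.0291]
 [ 0.033  -0.0182]]
rd [[0.0493 0.0252]]
pick [[ 0.4760432  -0.05961801  0.034     ]
 [ 0.47646571 -0.14542794  0.034     ]] [[ 0.47662524 -0.14884389  0.029     ]
 [ 0.47741068 -0.25009324  0.029     ]] [[ 0.4763306  -0.10210237  0.03134009]
 [ 0.48202558 -0.13315196  0.0317887 ]
 [ 0.44180187 -0.10274391  0.00104923]]
```

```bash
python3 -m jog '{"delta_pos":[[0.43,-0.794,0],[0.43,-0.794,0],[0.43,-0.794,0],[0.43,-0.794,0],[0.43,-0.794,0],[0.43,-0.794,0],[0.43,-0.794,0],[0.43,-0.794,0],[0.43,-0.794,0],[0.43,-0.794,0]],"turn":[[0,0,-0.59],[0,0,-0.59],[0,0,-0.59],[0,0,-0.59],[0,0,-0.59],[0,0,-0.59],[0,0,-0.59],[0,0,-0.59],[0,0,-0.59],[0,0,-0.59]],"hand":[1,1,1,1,1,1,1,1,1,1]}'
python3 -m jog '{"delta_pos":[[0.43,-0.794,0],[0.43,-0.794,0],[0.43,-0.794,0],[0.43,-0.794,0],[0.43,-0.794,0],[0.43,-0.794,0],[0,0,-0.5],[0,0,-0.5],[0,0,0],[0,0,0]],"turn":[[0,0,-0.59],[0,0,-0.59],[0,0,-0.59],[0,0,-0.59],[0,0,-0.59],[0,0,-0.59],[0,0,0],[0,0,0],[0,0,0],[0,0,0]],"hand":[1,1,1,1,1,1,1,1,1,1]}'
python3 - <<'E'
from h import *
shot('wrist','wrist1');shot('top','top1')
print(bot.get_obs()['q'])
c=load('top0');print(depthpt(c,[(284,200),(284,225),(300,210),(310,205),(362,195)]))
E
```

```text
time: 1.15
ee_pos: [0.3487, 0.1349, 0.2313]
tcp_rot: [180.0, 0.0, 118.6]
wrist_force: [1.7, 1.1, 0.3]
opening: 0.0854
time: 2.15
ee_pos: [0.477, -0.1015, 0.1816]
tcp_rot: [-180.0, -0.0, 90.5]
wrist_force: [-0.3, 0.6, -0.4]
opening: 0.085
[-1.19862561e+01 -4.29184731e+00 -4.61357354e+00  8.95718046e+01
  1.24811914e-03  7.75283086e+01]
[[ 0.61175495 -0.01276522 -0.00386513]
 [ 0.55134172 -0.0155166   0.02523027]
 [ 0.58668169 -0.05014422  0.01235468]
 [ 0.59020661 -0.07311471  0.06746438]
 [ 0.62386208 -0.19128802 -0.00123923]]
```

View pics/wrist1.png

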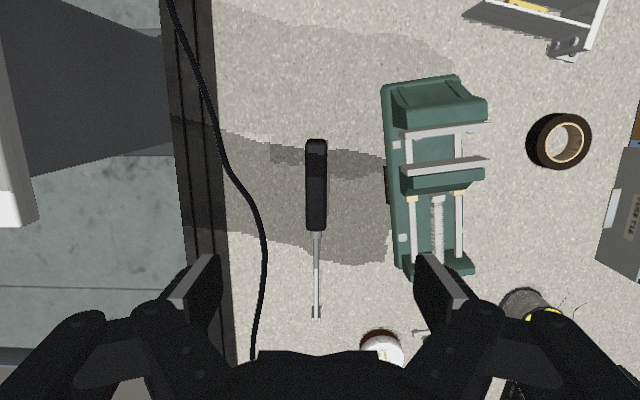

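```bash
python3 - <<'E'
from h import *
c=load('wrist1');f=c['frame'].astype(int)
m=((f.max(2)<60)[:,:]).astype(np.uint8); m[:, :285]=0; m[:,350:]=0; m[:120]=0;m[245:]=0
n,l,s,ce=cv2.connectedComponentsWithStats(m);i=1+s[1:,4].argmax();print(s[i],ce[i])
r=cv2.minAreaRect(np.argwhere(l==i)[:,::-1].astype(np.float32));print(r);b=cv2.boxPoints(r)
print(onplane(c,b,.034).round(4))
print('depth',depthpt(c,[(316,180),(316,210),(317,318)]))
print('hook',onplane(c,[(317,310)],.027),onplane(c,[(317,319)],.027))
c=load('top1');
E
```

```text
[ 305  139   22   92 1875] [315.64426667 185.13706667]
((315.5, 184.5), (91.0, 21.0), 90.0)
[[ 0.4655 -0.0588  0.034 ]
 [ 0.4841 -0.0586  0.034 ]
 [ 0.4854 -0.1448  0.034 ]
 [ 0.4653 -0.145   0.034 ]]
depth [[ 0.47549331 -0.09532317  0.03647501]
 [ 0.47570947 -0.12399587  0.03640803]
 [ 0.4776588  -0.24655865  0.03016178]]
hook [[ 0.4775882  -0.23886756  0.027     ]] [[ 0.47768249 -0.25013208  0.027     ]]
```

```bash
python3 - <<'E'
from h import *
f=load('wrist1')['frame'][:,:,::-1]
cv2.imwrite('pics/zd.png',cv2.resize(f[130:340,270:370],None,fx=2.8,fy=2.8,interpolation=cv2.INTER_CUBIC))
E
```

```text
(no output)
```

View pics/zd.png

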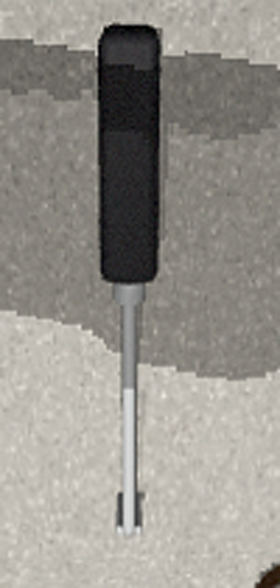

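```bash
python3 - <<'E'
from h import *
c=load('wrist1')
print(depthpt(c,[(384,110),(388,150),(392,200),(396,240),(402,270),(386,185)]).round(3))
E
python3 -m jog '{"delta_pos":[[-0.02,0,-0.8],[0,0,-0.8],[0,0,-0.7],[0,0,-0.5],[0,0,-0.4],[0,0,-0.3],[0,0,0],[0,0,0],[0,0,0],[0,0,0]],"turn":[[0,0,0],[0,0,0],[0,0,0],[0,0,0],[0,0,0],[0,0,0],[0,0,0],[0,0,0],[0,0,0],[0,0,0]],"hand":[0,0,0,0,0,0,0,0,0,0]}'
```

```text
[[ 0.539 -0.033  0.009]
 [ 0.545 -0.071  0.011]
 [ 0.552 -0.121  0.011]
 [ 0.559 -0.164  0.012]
 [ 0.572 -0.205  0.001]
 [ 0.545 -0.106  0.01 ]]
time: 3.25
ee_pos: [0.4771, -0.1017, 0.0076]
tcp_rot: [179.9, 0.0, 90.5]
wrist_force: [-0.7, 0.4, -0.6]
opening: 0.0421
```

```bash
python3 -m jog '{"delta_pos":[[-0.02,0,-0.04],[0,0,0],[0,0,0],[0,0,0],[0,0,0],[0,0,0],[0,0,0],[0,0,0],[0,0,0.5],[0,0,0.5]],"turn":[[0,0,0],[0,0,0],[0,0,0],[0,0,0],[0,0,0],[0,0,0],[0,0,0],[0,0,0],[0,0,0],[0,0,0]],"hand":[0,-1,-1,-1,-1,-1,-1,-1,-1,-1]}' 60
python3 - <<'E'
from h import *
shot('wrist','wrist2')
E
```

```text
time: 4.25
ee_pos: [0.4743, -0.1014, 0.0537]
tcp_rot: [-179.9, -0.0, 90.5]
wrist_force: [0.4, -0.5, -0.4]
opening: 0.019
```

View pics/wrist2.png

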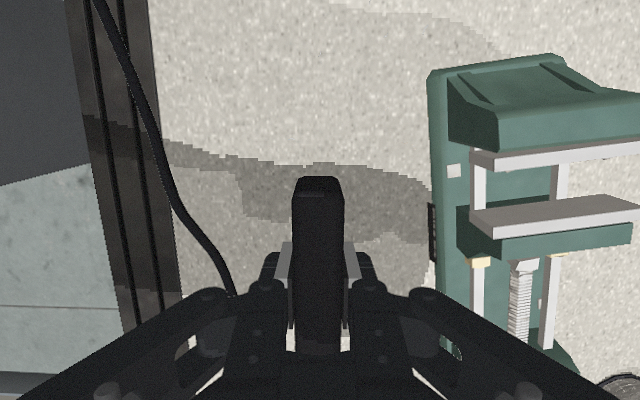

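```bash
python3 -m jog '{"delta_pos":[[0,0,0.9],[0.3,0.4,0.7],[0.3,0.4,0.7],[0.3,0.4,0.7],[0.3,0.4,0.5],[0.3,0.4,0],[0,0,0],[0,0,0],[0,0,0],[0,0,0]],"turn":[[0,0,0],[0,0,0],[0,0,0],[0,0,0],[0,0,0],[0,0,0],[0,0,0],[0,0,0],[0,0,0],[0,0,0]],"hand":[-1,-1,-1,-1,-1,-1,-1,-1,-1,-1]}'
python3 - <<'E'
from h import *
shot('wrist','wrist3');shot('top','top3')
f=load('top3')['frame'][:,:,::-1]
cv2.imwrite('pics/ze.png',cv2.resize(f[130:330,200:400],None,fx=3,fy=3,interpolation=cv2.INTER_CUBIC))
E
```

```text
time: 5.3
ee_pos: [0.5498, -0.0023, 0.2289]
tcp_rot: [-180.0, 0.0, 90.4]
wrist_force: [-0.6, 0.2, -1.1]
opening: 0.0187
```

View pics/wrist3.png

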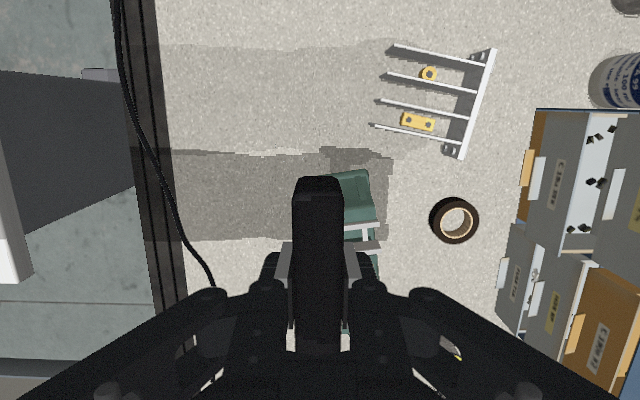

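View pics/ze.png

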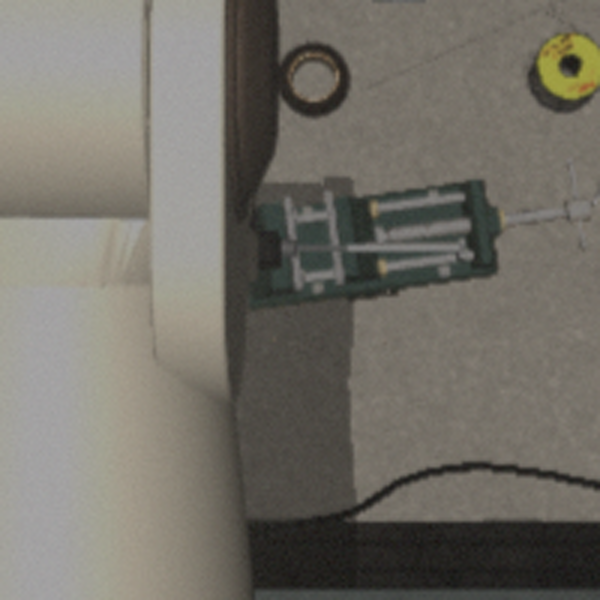

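```bash
python3 - <<'E'
from h import *
f=load('wrist3')['frame'][:,:,::-1]
cv2.imwrite('pics/zf.png',cv2.resize(f[35:170,365:505],None,fx=5,fy=5,interpolation=cv2.INTER_CUBIC)[:600])
f=load('top3')['frame'][:,:,::-1]
cv2.imwrite('pics/zg.png',cv2.resize(f[180:240,280:380],None,fx=8,fy=8,interpolation=cv2.INTER_CUBIC))
E
```

```text
(no output)
```

View pics/zf.png

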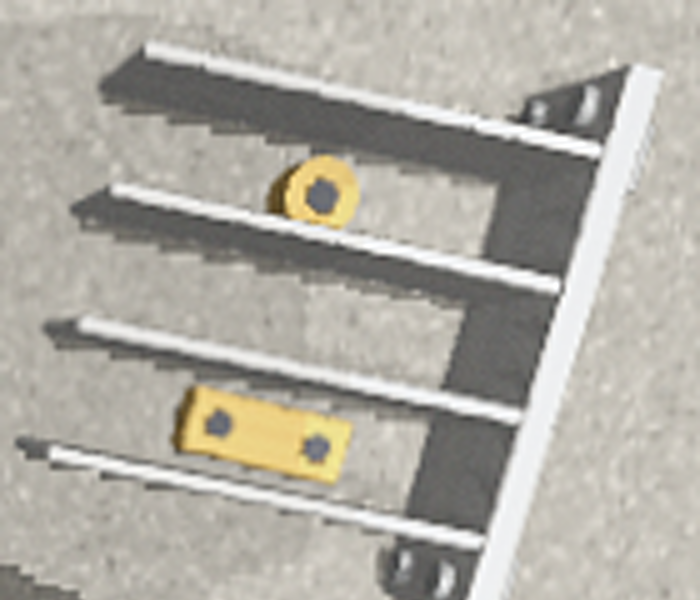

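View pics/zg.png

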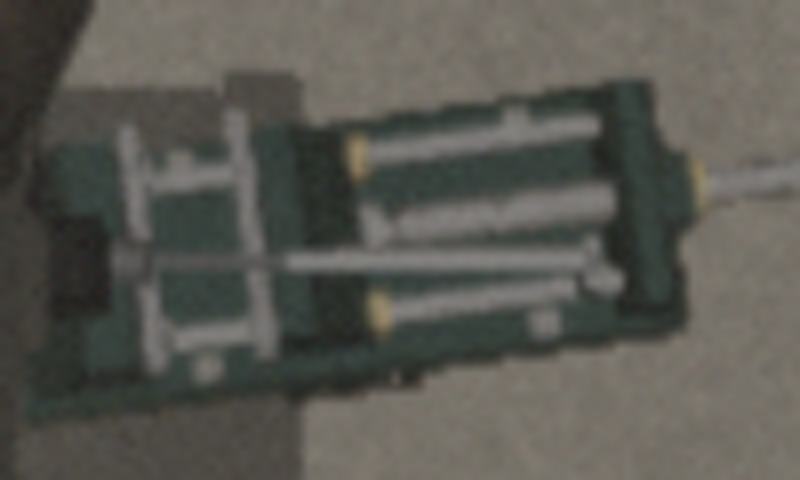

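```bash
python3 - <<'E'
from h import *
c=load('wrist3')
def A(p): return (np.array(p,float)+.5)/5-.5+[365,35]
F=onplane(c,A([(147,49),(112,191),(80,325),(50,455)]),.046)
K=onplane(c,A([(600,150),(560,286),(522,416),(483,543)]),.046)
d=(K-F).mean(0);yaw=np.arctan2(d[1],d[0]);print(F[:,:2],'len',np.hypot(*d[:2]),'yaw',np.degrees(yaw),'spacing',np.linalg.norm(np.diff(F,axis=0),axis=1))
e=F[0]-F[-1];print(np.degrees(np.arctan2(-e[0],e[1])),[np.degrees(np.arctan2(*(k-f)[1::-1])) for k,f in zip(K,F)])
O=F.mean(0);print('O',O)
yaw=np.radians(-10.6)
M=np.array([[np.cos(yaw),np.sin(yaw)],[-np.sin(yaw),np.cos(yaw)]])
H=onplane(c,A([(219,424),(316,448)]),.012);C=onplane(c,A([(196,388),(352,424),(337,482),(186,452)]),.012)
rd=onplane(c,A([(321,195)]),.014)
for n,X in(('holes',H),('cor',C),('rd',rd)):print(n,np.round(X[:,:2],4).tolist(),np.round((X[:,:2]-O[:2])@M.T,4).tolist())
print('bar yaw',np.degrees(np.arctan2(*(H[1]-H[0])[1::-1])))
c=load('top3')
def G(p): return (np.array(p,float)+.5)/8-.5+[280,180]
print('shank',c['ee'],onplane(c,G([(115,262),(450,259),(607,257)]),.252))
print(depthpt(c,G([(450,259),(80,262)])))
E
```

```text
[[0.61959061 0.12470762]
 [0.61459631 0.09973841]
 [0.60992434 0.07528829]
 [0.6054422  0.05065622]] len 0.08938984006251623 yaw -10.300471900814113 spacing [0.02546378 0.02489249 0.02503654]
-10.816680171031907 [np.float64(-10.391031616922874), np.float64(-10.197281690933416), np.float64(-10.213385257960251), np.float64(-10.400794798604753)]
O [0.61238836 0.08759764 0.046     ]
holes [[0.6476, 0.0558], [0.6693, 0.051]] [[0.0405, -0.0248], [0.0626, -0.0255]]
cor [[0.642, 0.0633], [0.6766, 0.0562], [0.6746, 0.0438], [0.6409, 0.0498]] [[0.0336, -0.0184], [0.0689, -0.0191], [0.0692, -0.0316], [0.035, -0.0319]]
rd [[0.6647, 0.1027]] [[0.0487, 0.0244]]
bar yaw -12.534366109340237
shank [ 0.54986106 -0.00223497  0.22910444] [[ 0.55063539 -0.04724044  0.252     ]
 [ 0.55166596 -0.11984335  0.252     ]
 [ 0.55227814 -0.15388879  0.252     ]]
[[ 0.55194591 -0.1199409   0.24983865]
 [ 0.54966305 -0.04004826  0.25927749]]
```

```bash
python3 -m jog '{"delta_pos":[[-0.02,0.156,0],[-0.02,0.156,0],[-0.02,0.156,0],[-0.02,0.156,0],[-0.02,0.156,0],[-0.02,0.156,0],[-0.02,0.156,0],[-0.02,0.156,0],[-0.02,0.156,0],[-0.02,0.156,0]],"turn":[[0,0,0.98],[0,0,0.98],[0,0,0.98],[0,0,0.98],[0,0,0.98],[0,0,0.98],[0,0,0.98],[0,0,0.98],[0,0,0.98],[0,0,0.98]],"hand":[-1,-1,-1,-1,-1,-1,-1,-1,-1,-1]}'
python3 -m jog '{"delta_pos":[[0,0,-0.5],[0,0,-0.7],[0,0,-0.7],[0,0,-0.3],[0,0,0],[0,0,0],[0,0,0],[0,0,0],[0,0,0],[0,0,0]],"turn":[[0,0,0],[0,0,0],[0,0,0],[0,0,0],[0,0,0],[0,0,0],[0,0,0],[0,0,0],[0,0,0],[0,0,0]],"hand":[-1,-1,-1,-1,-1,-1,-1,-1,-1,-1]}'
python3 - <<'E'
from h import *
shot('side','side4');shot('top','top4')
print({k:np.round(bot.get_obs()[k],4) for k in('ee_pos','tcp_rot')})
f=load('top4')['frame'][:,:,::-1]
cv2.imwrite('pics/zh.png',cv2.resize(f[100:240,180:320],None,fx=4,fy=4,interpolation=cv2.INTER_CUBIC))
f=load('side4')['frame'][:,:,::-1]
cv2.imwrite('pics/zi.png',cv2.resize(f[150:290,200:360],None,fx=4,fy=4,interpolation=cv2.INTER_CUBIC))
E
```

```text
time: 6.4
ee_pos: [0.5401, 0.0763, 0.2294]
tcp_rot: [180.0, 0.0, 169.1]
wrist_force: [-0.0, -0.5, -1.5]
opening: 0.0192
time: 7.4
ee_pos: [0.5406, 0.0764, 0.1198]
tcp_rot: [180.0, 0.0, 168.9]
wrist_force: [-0.2, -0.6, -1.6]
opening: 0.0192
{'ee_pos': array([0.5404, 0.0764, 0.1195]), 'tcp_rot': array([1.799973e+02, 1.100000e-02, 1.688544e+02])}
```

View pics/zh.png

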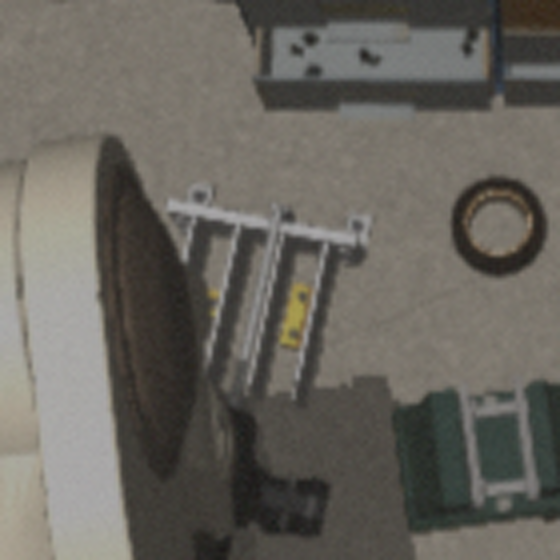

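View pics/zi.png

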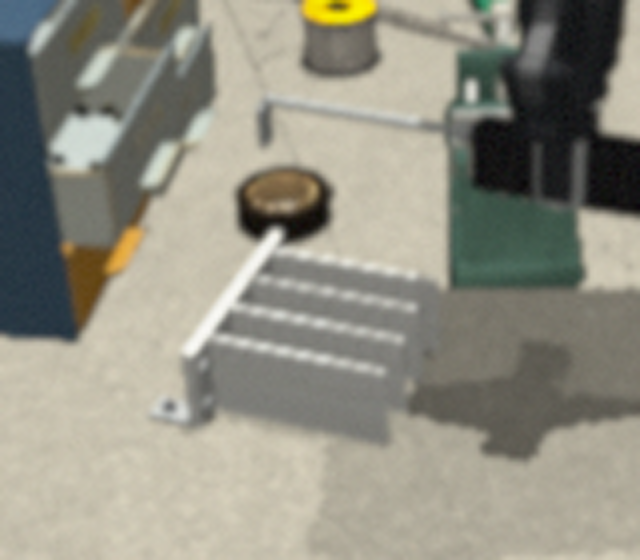

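```bash
python3 - <<'E'
from h import *
f=load('top4')['frame'][:,:,::-1]
cv2.imwrite('pics/zj.png',cv2.resize(f[140:205,220:285],None,fx=9,fy=9,interpolation=cv2.INTER_CUBIC))
E
```

```text
(no output)
```

View pics/zj.png

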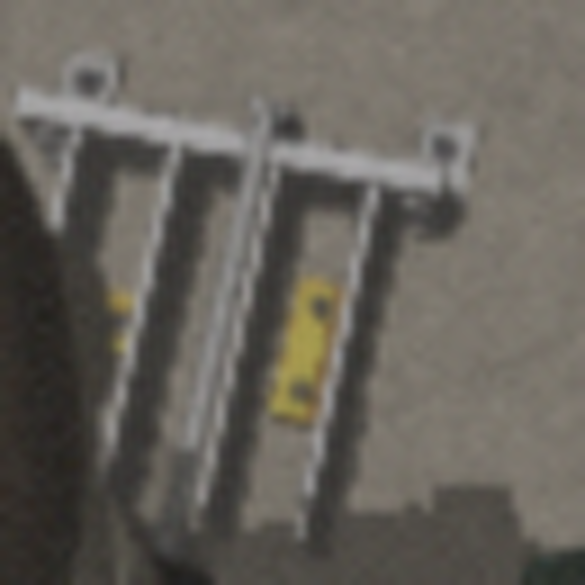

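```bash
python3 - <<'E'
from h import *
c=load('top4')
def G(p): return (np.array(p,float)+.5)/9-.5+[220,140]
X=onplane(c,G([(190,440),(228,270),(263,103)]),.143);print(X,c['ee'])
print(depthpt(c,G([(228,270)])))
d=X[2]-X[0];print(np.degrees(np.arctan2(d[1],d[0])))
y=np.radians(-10.5);M=np.array([[np.cos(y),np.sin(y)],[-np.sin(y),np.cos(y)]])
print((X[:,:2]-[.6124,.0876])@M.T, M@(c['ee'][:2]-[.6124,.0876]))
E
```

```text
[[0.61174693 0.06374757 0.143     ]
 [0.6500446  0.0564222  0.143     ]
 [0.68812647 0.04966193 0.143     ]] [0.54042319 0.07642954 0.11958957]
[[ 0.68183025  0.07826606 -0.00068707]]
-10.448880161346244
[[ 0.00370462 -0.02357203]
 [ 0.04269594 -0.02379554]
 [ 0.08137209 -0.02350274]] [-0.0687359  -0.02410014]
```

```bash
python3 -m jog '{"delta_pos":[[-0.035,-0.024,0],[0,0,-0.3],[0,0,-0.4],[0,0,-0.4],[0,0,-0.4],[0,0,-0.3],[0,0,-0.2],[0,0,-0.15],[0,0,-0.09],[0,0,0]],"turn":[[0,0,0],[0,0,0],[0,0,0],[0,0,0],[0,0,0],[0,0,0],[0,0,0],[0,0,0],[0,0,0],[0,0,0]],"hand":[-1,-1,-1,-1,-1,-1,-1,-1,-1,-1]}'
python3 - <<'E'
from h import *
shot('side','side5');shot('top','top5')
o=bot.get_obs();print({k:np.round(o[k],4) for k in('ee_pos','tcp_rot','wrist_force')})
f=load('top5')['frame'][:,:,::-1]
cv2.imwrite('pics/zk.png',cv2.resize(f[140:205,220:285],None,fx=9,fy=9,interpolation=cv2.INTER_CUBIC))
f=load('side5')['frame'][:,:,::-1]
cv2.imwrite('pics/zl.png',cv2.resize(f[150:290,200:360],None,fx=4,fy=4,interpolation=cv2.INTER_CUBIC))
E
```

```text
time: 8.5
ee_pos: [0.5385, 0.0752, 0.007]
tcp_rot: [-180.0, -0.0, 168.9]
wrist_force: [-0.3, -0.2, -1.8]
opening: 0.0191
{'ee_pos': array([0.539 , 0.0753, 0.0079]), 'tcp_rot': array([1.799814e+02, 5.280000e-02, 1.688533e+02]), 'wrist_force': array([ 0.1329,  1.0059, -1.4784])}
```

View pics/zk.png

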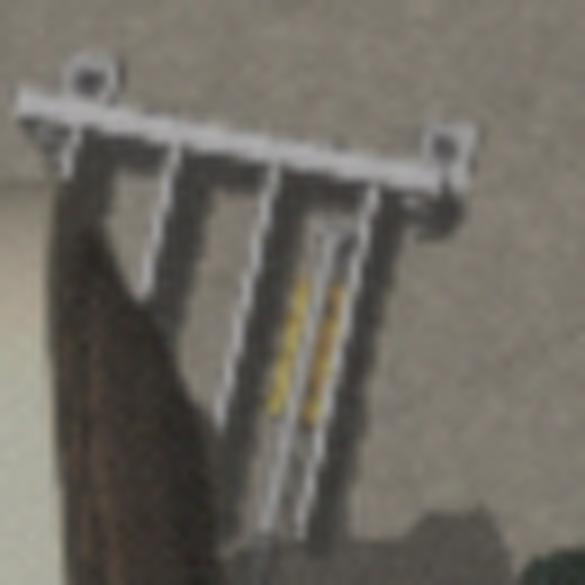

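View pics/zl.png

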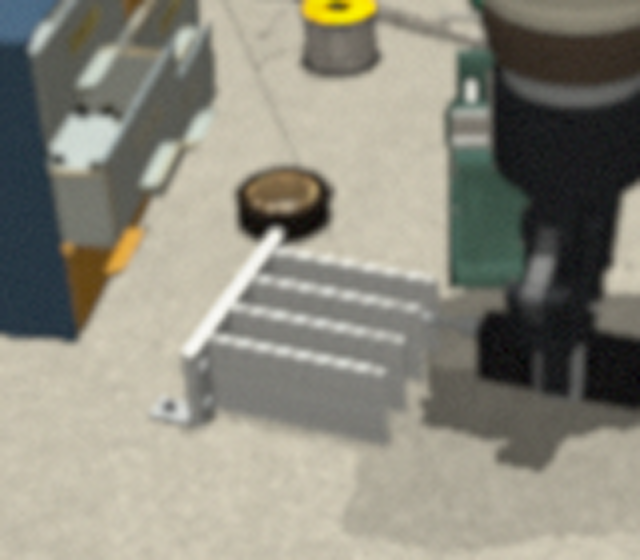

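```bash
python3 -m jog '{"delta_pos":[[-0.08,0.015,0],[-0.12,0.022,0],[-0.157,0.029,0],[-0.157,0.029,0],[-0.157,0.029,0],[-0.157,0.029,0],[-0.157,0.029,0],[-0.157,0.029,0],[-0.157,0.029,0],[-0.157,0.029,0]],"turn":[[0,0,0],[0,0,0],[0,0,0],[0,0,0],[0,0,0],[0,0,0],[0,0,0],[0,0,0],[0,0,0],[0,0,0]],"hand":[-1,-1,-1,-1,-1,-1,-1,-1,-1,-1]}'
python3 -m jog '{"delta_pos":[[-0.157,0.029,0],[-0.157,0.029,0],[-0.157,0.029,0],[-0.08,0.015,0],[-0.04,0.007,0],[0,0,0],[0,0,0],[0,0,0],[0,0,0],[0,0,0]],"turn":[[0,0,0],[0,0,0],[0,0,0],[0,0,0],[0,0,0],[0,0,0],[0,0,0],[0,0,0],[0,0,0],[0,0,0]],"hand":[-1,-1,-1,-1,-1,-1,-1,-1,-1,-1]}'
python3 - <<'E'
from h import *
shot('side','side6');shot('top','top6')
f=load('top6')['frame'][:,:,::-1]
cv2.imwrite('pics/zm.png',cv2.resize(f[140:240,200:300],None,fx=6,fy=6,interpolation=cv2.INTER_CUBIC))
f=load('side6')['frame'][:,:,::-1]
cv2.imwrite('pics/zn.png',cv2.resize(f[150:290,200:360],None,fx=4,fy=4,interpolation=cv2.INTER_CUBIC))
E
```

```text
time: 9.6
ee_pos: [0.4651, 0.0888, 0.0073]
tcp_rot: [180.0, -0.0, 168.9]
wrist_force: [0.1, 0.7, -0.8]
opening: 0.019
time: 10.6
ee_pos: [0.4363, 0.0941, 0.0072]
tcp_rot: [-180.0, -0.0, 168.8]
wrist_force: [-0.5, 0.1, -0.4]
opening: 0.0189
```

View pics/zm.png

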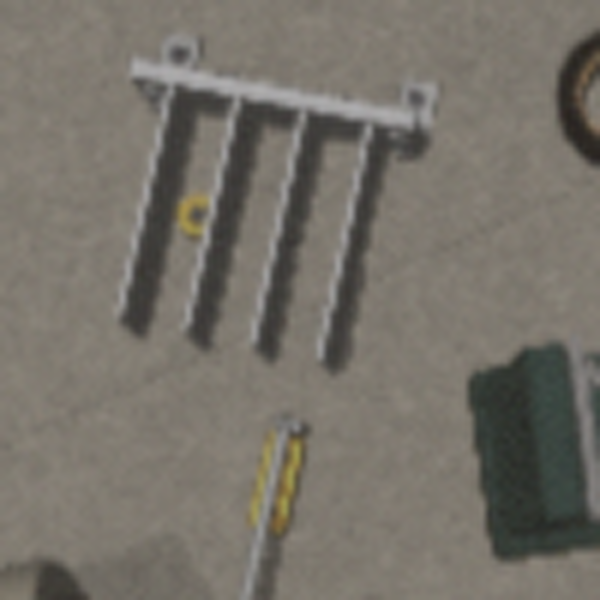

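View pics/zn.png

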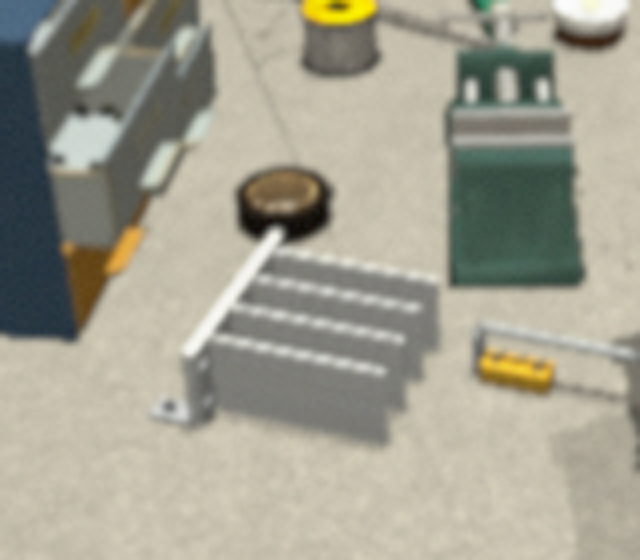

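```bash
python3 -m jog '{"delta_pos":[[0,0,-0.015],[0,0,-0.015],[0,0,0],[0,0,0],[0,0,0],[0,0,0],[0,0,0],[0,0,0],[0,0,0],[0,0,0]],"turn":[[0,0,0],[0,0,0],[0,0,0],[0,0,0],[0,0,0],[0,0,0],[0,0,0],[0,0,0],[0,0,0],[0,0,0]],"hand":[-1,-1,-1,-0.3,-0.3,-0.3,-0.1,0,0,0]}'
python3 -m jog '{"delta_pos":[[0,0,0],[0,0,0.2],[0,0,0.4],[0,0,0.7],[0,0,0.8],[-0.1,0,0.8],[-0.6,0,0.6],[-0.6,0,0],[0,0,0],[0,0,0]],"turn":[[0,0,0],[0,0,0],[0,0,0],[0,0,0],[0,0,0],[0,0,0],[0,0,0],[0,0,0],[0,0,0],[0,0,0]],"hand":[0,0,0,0,0,0,0,0,0,0]}'
python3 - <<'E'
from h import *
shot('side','side7');shot('top','top7')
f=load('top7')['frame'][:,:,::-1]
cv2.imwrite('pics/zo.png',cv2.resize(f[140:280,180:320],None,fx=4,fy=4,interpolation=cv2.INTER_CUBIC))
f=load('side7')['frame'][:,:,::-1]
cv2.imwrite('pics/zp.png',cv2.resize(f[170:310,250:410],None,fx=4,fy=4,interpolation=cv2.INTER_CUBIC))
E
```

```text
time: 11.7
ee_pos: [0.4362, 0.0941, 0.0058]
tcp_rot: [-180.0, 0.0, 168.9]
wrist_force: [-0.6, 0.1, 0.7]
opening: 0.0425
time: 12.7
ee_pos: [0.3713, 0.0942, 0.1816]
tcp_rot: [180.0, 0.1, 168.9]
wrist_force: [0.1, 0.2, 0.1]
opening: 0.0422
```

View pics/zo.png

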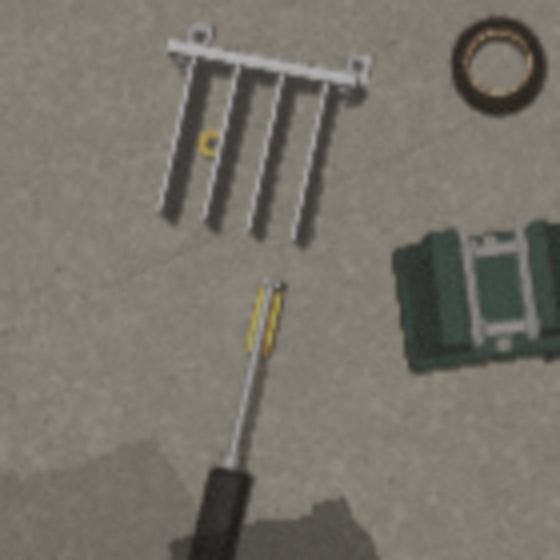

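View pics/zp.png

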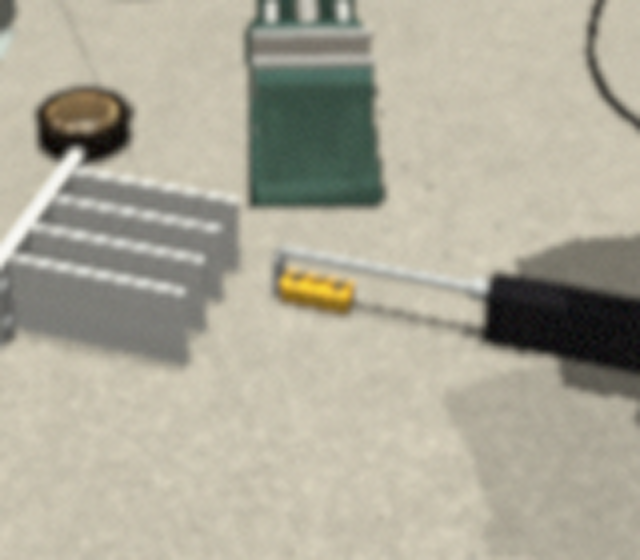

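```bash
python3 - <<'E'
from h import *
c=load('top7');f=c['frame']
hsv=cv2.cvtColor(f,cv2.COLOR_RGB2HSV)
m=cv2.inRange(hsv,(18,110,60),(38,255,255));m[:205]=0;m[232:]=0;m[:,:235]=0;m[:,255:]=0
p=np.argwhere(m)[:,::-1];print(len(p))
y=np.radians(-10.5);M=np.array([[np.cos(y),np.sin(y)],[-np.sin(y),np.cos(y)]])
X=(onplane(c,p,.012)[:,:2]-[.6124,.0876])@M.T
print('bar in sink',X.min(0),X.max(0),X.mean(0))
h=onplane(c,(np.array([[272,284]])+.5)/4-.5+[180,140],.027);print('hook',(h[:,:2]-[.6124,.0876])@M.T)
P=depthpt(c,[(234,262),(236,272)]);print('handle top',P)
ticket.job_done()
E
```

```text
36
bar in sink [-0.06261447 -0.03119864] [-0.02828192 -0.01813477] [-0.04533566 -0.02712518]
hook [[-0.02514046 -0.02717694]]
handle top [[0.46948351 0.09154553 0.03105742]
 [0.44800956 0.08645602 0.03172049]]
the job is handed in; nothing more can be done
```

I hooked the bar from behind, dragged it straight out of its channel, set the pick down upright and handed the job in at about 13 s; no verdict is reported.

What the last pictures showed:
- **Bar:** it lies flat on the bench. Its centre is about 45 mm in front of the fin edges and about 27 mm right of the heat sink's middle; its nearest end is about 28 mm clear of the fins.
- **Pick:** it stands released on its handle. The hook is about 25 mm in front of the fins. The top camera's depth puts the handle top at about 31–32 mm, against 34 mm nominal. It read the same low before I picked it up.
- **Round spacer:** it looks unmoved in its channel. I checked that by eye in the last picture, not by measurement.
- **Gripper:** it is up and clear at 0.18 m, with the wrist force back near zero. It was not seen near the bar at any point.

Two earlier readings disagreed slightly:
- **Heat sink angle:** the estimates ran from −9.6 to −11.4 degrees, so I used −10.5.
- **Hook position:** it read 1.5 mm off sideways above the channel, so I corrected that before lowering it.

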